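# Refit the spring-loaded towel bar in its stand

### The job

Put the square wooden towel bar back in its stand, not the round rolling pin: push its long spring plunger in against the tall end plate above the open cup, slide it straight down into that cup, and let the spring push the short pin at the other end home into the round socket. Let go and leave the bar held between the two cups.

Things in the scene. Friction and masses are not known exactly. Their poses are not given: they have to be found in the camera images.
- bar_center (a point): Centre of the loose towel bar: square pale wood, 150 long (own x) x 28 x 28 mm, lying flat (centre 14 mm up), 0.17 kg; grasp near the middle. On its -x end a fixed steel pin, dia 14, tip 95 mm from the centre; on its +x end a steel plunger with dark rings, dia 14, tip 123 mm from the centre when free. All on one line. At the start its +x is within 40 degrees of the stand's.
- plunger (a joint): How far the bar's spring plunger is pushed in: 0 free, at most 0.040 m; 3 N at the start rising to 9 N; springs back. Ends at 0.010 in the stand. With the plunger against the tall plate it must be in by more than 22 mm (30 is good) for the pin to pass the socket's ring on the way down.
- socket (a point): Fixed stand: dark wood base 250 x 85 x 12 mm, two aluminium plates facing each other 208 mm apart. This point: inner face of the short plate (top 107 mm up), centre of the round steel socket, 80 mm above the table. Socket: full ring, 44 inside, 54 outside, standing 12 mm out of the plate. +x points to the open cup, z up. The pin ends in it, tip to the plate, lying on the ring's bottom.
- open_cup (a point): Point on the inner face of the tall plate (70 wide, top 155 mm up, flat and smooth above the cup), opposite the socket, 208 mm from it along the stand's x, 80 mm up; same axes. Around it the steel open-topped cup: a U 44 mm wide inside with round bottom 22 mm below this point, standing 12 mm out of the plate, flared mouth ending 20 mm above this point. The plunger ends lying in it.
Not all that is in view belongs to the job. What is shaped like the part that bears bar_center but purple or turquoise is not meant.

How it is judged:
By the outcome, as a careful person would: the job done as asked, in the order asked, and still so for the second after the job is handed in, with the robot touching nothing.
It also fails if it takes over 38 s, if anything falls off the work surface, if the arm or the gripper's body presses on something with over 40 N, if the wrist force passes 120 N, or if a joint passes its speed limit or range.

### The arm

A 6-joint arm with a two-finger parallel gripper is mounted at the origin on the work surface. World frame = base frame: x ahead of the robot, y to its left, z up, the work surface at z = 0. Lengths are in m, angles in rad, forces in N, time in s.
With the tool pointing down it reaches from about 0.325 to 0.875 m from the base axis. Payload 4.4 kg.
Tool frame: the origin (TCP) lies where the fingers leave the gripper's body, on its centre line; the fingertips stand 73 mm ahead of it and the grasp point (between the pads) lies 54 mm ahead of it; z points along the fingers, y is the direction in which the jaws open and shut (so a half turn about z gives the same grasp; the last joint's range is limited). The gripper opens to 85 mm and grips with 20 to 120 N. Pads are 22 mm wide; open, the fingers measure 114 mm over their backs; the gripper's body (76 mm by 85 mm) begins 54 mm behind the grasp point. The pads swing forward as they close: fully open they stand 13 mm farther back than shut.
Start: joints at [1.155, 0.207, 1.542, -0, 1.393, -0.15], TCP at [0.15, 0.555, 0.304] pointing down, gripper open.
Joint ranges: [-2.73, 2.73], [-0.86, 2.22], [0.23, 2.46], [-1.11, 4.25], [0.08, 2.63], [-2.82, 2.82]. Speed limits (rad/s): [2.79, 2.79, 3.14, 3.14, 3.14, 3.14].

### API

Orientations are given as a unit quaternion [w, x, y, z].
In Python, from bench import * gives the robot as it stands.
- The arm moves only by the shell command python3 -m creep 'ROWS'. ROWS is JSON, a list of rows, each an object of numbers: "dx", "dy", "dz": the shift along the world's x, y, z in m; "yaw": the turn about the world's z in rad; "fingers": the closure, from 0 (fully open) to 1 (shut). A call has 1 to 20 rows; each row is the pose to reach, as a shift and turn from the pose commanded when the call began; what a row does not reach only later rows make up. A row lasts 1/10 s, in which the tool goes at most 50 mm and 8.59 degrees, less where a joint would pass 70% of its speed; a pose out of reach is approached as far as the arm can. A call with a gripper value outside its range is refused whole. The fingers move at their own pace and stop on an object; the grip force is fixed at half the most. Time passes only in rows, so rows that repeat a pose let the fingers close. It gives the time, the measured TCP pose, the force and the opening at its end, in the units of the state.
- read_state(): the state, without advancing time (a new reading comes with each control period).
- get_image(name): name is "scene" or "side" or "wrist"; returns a dict with "frame" (384x512x3 uint8, red, green, blue), "fx", "fy", "cx", "cy" (pixels), "k1" (the pictures are not rectified: a ray, as slopes to the right and down, at radius r is drawn at 1 + k1 r^2 times it, then the intrinsics apply), "world_to_cam" (4x4, takes a point from world to camera coordinates). Camera axes: x right, y up, looking along -z (the intrinsics and any distortion apply to the point x, -y, -z); pixel columns grow to the right and rows downward; lengths in m; the calibration is good to about 2 mm. A picture is of the moment at which its call begins. There is no depth.
- finish_job(): hands the job in, once; it reports no verdict.
Trained networks look in the newest picture that a camera, given by its name, has taken for a name from the list of things; names that differ only in an ending like _2 or _b are one class to them, and where a whole thing is asked for, a point or a joint stands for the part that bears it (a point fixed in the world has none). Each returns a list of dicts, best first, with "score" (0 to 1); they miss things now and then, are a little off and sometimes report something else, mostly with a low value. They report only what shows in the picture. A call takes as long as a camera call. They do not tell look-alikes from the thing itself.
- masks_of(camera, name): "pixels" (384x512 bool, what is visible of it) and "at" ([column, row] in pixels, amid what is visible of it).
The state is a dict: "time": time; "qpos": joint angles; "qvel": joint speeds; "tau": joint torques, N m; "ee_pos": TCP position; "tcp_rot": TCP orientation; "contact_force": force on the tool from outside, world axes, zero at the start; "wrist_torque": the same for the moment, N m; "opening": finger opening in m.
Only numpy, scipy, OpenCV 4.12 (cv2) and the standard library are available. Lean on these libraries where they do the work, as an engineer would, in place of code of your own. Each camera call takes 0.05 s, during which the arm holds its last target.

## Working session

There is one attempt and no reset: what is moved stays moved. The work goes in short steps, Python scripts to look and compute and a shell command to move; the robot and the scene stay as the last step left them, time stands still between calls to the robot, and variables do not carry over. Pictures are saved under pics/ and viewed, and the job is handed in when it is done.

```bash
ls; mkdir -p pics; python3 - <<'E'
from bench import *
import cv2,json,numpy as np
s=read_state(); print({k:np.round(v,3).tolist() for k,v in s.items()})
for n in ["scene","side","wrist"]:
    d=get_image(n); cv2.imwrite(f"pics/{n}0.png",d["frame"][:,:,::-1]); print(n,d["fx"],d["cx"],d["cy"],d["k1"],np.round(d["world_to_cam"],3).tolist())
    for m in ["bar_center","socket","open_cup","plunger"]:
        for r in masks_of(n,m)[:4]: print(n,m,round(r["score"],2),np.round(r["at"],1),r["pixels"].sum())
E
```

```text
pics
{'time': 0.0, 'qpos': [1.156, 0.207, 1.543, 0.0, 1.393, -0.151], 'qvel': [-0.0, -0.0, -0.001, -0.001, -0.0, -0.001], 'tau': [-0.002, -38.302, -29.16, -0.0, 0.01, 0.0], 'ee_pos': [0.15, 0.554, 0.303], 'tcp_rot': [-0.0, 0.132, 0.991, -0.001], 'contact_force': [0.368, -0.021, -0.158], 'wrist_torque': [-0.035, 0.018, -0.037], 'opening': 0.085}
scene 355.52227562412133 261.32339999847215 190.4350082058301 -0.022912501987688762 [[0.871, 0.492, 0.013, -0.4], [-0.334, 0.572, 0.749, 0.072], [0.361, -0.657, 0.662, -1.095], [0.0, 0.0, 0.0, 1.0]]
scene bar_center 0.93 [112.4 264.9] 985
scene bar_center 0.7 [280.8 164.4] 446
scene bar_center 0.61 [251.3 129.5] 378
scene socket 0.63 [319.6 237.9] 4298
scene open_cup 0.75 [317.  237.4] 4293
scene plunger 0.5 [114.5 292.4] 160
scene plunger 0.49 [240.7 143.9] 53
scene plunger 0.15 [281.5 163.4] 457
side 425.31302590804034 256.6266809106499 189.53896992800446 -0.1621311921695853 [[0.997, -0.083, 0.003, -0.45], [0.046, 0.587, 0.808, -0.125], [-0.069, -0.805, 0.589, -1.181], [0.0, 0.0, 0.0, 1.0]]
side bar_center 0.94 [173.9 313.2] 995
side bar_center 0.63 [231.2 177. ] 311
side bar_center 0.63 [180.7 158.9] 285
side socket 0.66 [310.9 212.5] 2816
side open_cup 0.91 [310.  211.8] 2811
side plunger 0.58 [199.2 326.5] 109
wrist 331.6951889527146 253.43257528109444 192.12505848461356 -0.026729380476403223 [[0.262, 0.965, -0.0, -0.574], [-0.916, 0.248, -0.316, 0.04], [-0.305, 0.083, 0.949, -0.381], [0.0, 0.0, 0.0, 1.0]]
wrist bar_center 0.91 [110.7 252.2] 3692
wrist bar_center 0.62 [158.  360.9] 52
wrist plunger 0.62 [ 38.3 279.8] 327
wrist plunger 0.55 [154.  358.2] 33
```

View pics/scene0.png

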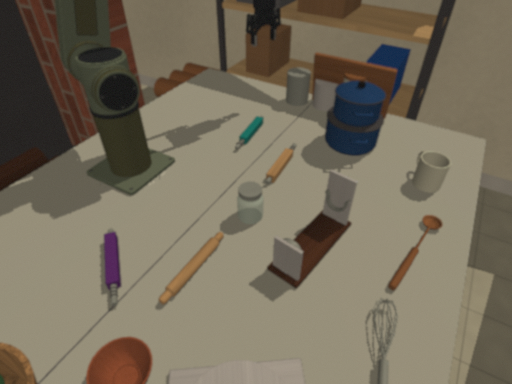

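View pics/side0.png

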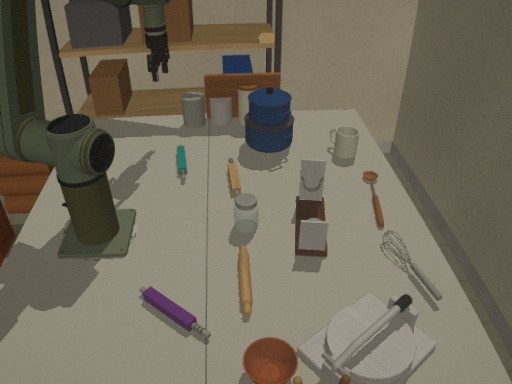

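View pics/wrist0.png

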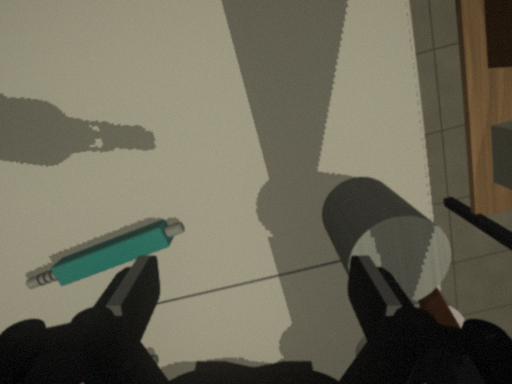

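Candidates in scene: purple bar (112,265), turquoise bar (250,130), round rolling pin (194,267) and pale wooden piece (280,164). The last fits, as it is square and pale with steel ends. I'll confirm it in an enlarged crop.

```bash
python3 - <<'E'
import cv2,numpy as np
a=cv2.imread("pics/scene0.png"); b=cv2.imread("pics/side0.png")
c1=cv2.resize(a[135:195,250:310],(400,400),interpolation=cv2.INTER_CUBIC); c2=cv2.resize(b[150:200,205:255],(400,400),interpolation=cv2.INTER_CUBIC)
cv2.imwrite("pics/crop1.png",np.hstack([c1,c2]))
c1=cv2.resize(a[165:285,260:360],(400,480),interpolation=cv2.INTER_CUBIC); c2=cv2.resize(b[150:270,270:350],(320,480),interpolation=cv2.INTER_CUBIC)
cv2.imwrite("pics/crop2.png",np.hstack([c1,c2]))
E
```

```text
(no output)
```

View pics/crop1.png

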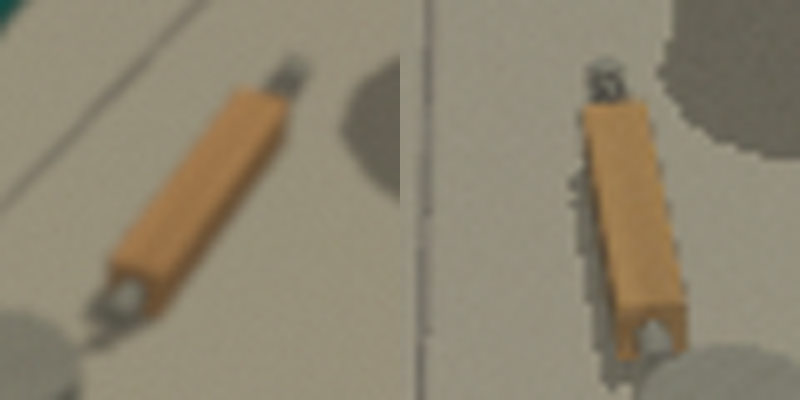

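View pics/crop2.png

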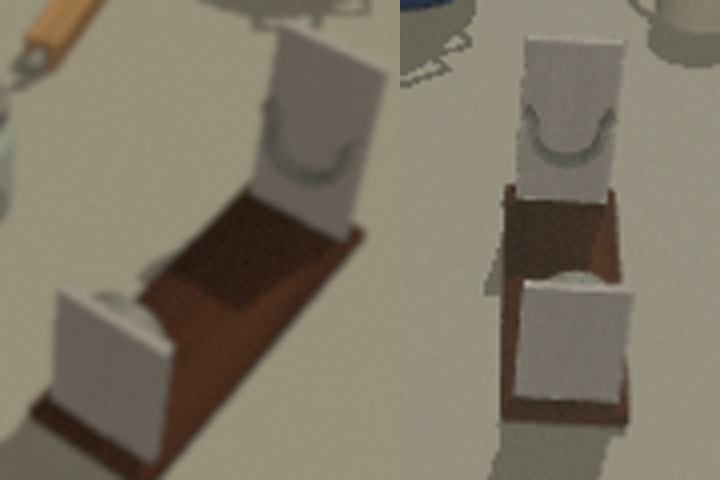

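The pale square bar at scene (280,164) and side (231,177) is confirmed. Its dark ringed plunger is at the far end (+y) and the plain pin at the near end, beside the jar. The stand's tall plate is also at the far end. Next I'll compute the poses.

```bash
cat > h.py <<'E'
import numpy as np, cv2
from scipy.optimize import least_squares, minimize
def proj(d,P):
    P=np.atleast_2d(P); q=P@d["world_to_cam"][:3,:3].T+d["world_to_cam"][:3,3]
    x=q[:,0]/-q[:,2]; y=-q[:,1]/-q[:,2]; f=1+d["k1"]*(x*x+y*y)
    return np.c_[d["fx"]*x*f+d["cx"], d["fy"]*y*f+d["cy"]]
def T(p,L):
    L=np.atleast_2d(L); c,s=np.cos(p[2]),np.sin(p[2])
    return np.c_[p[0]+c*L[:,0]-s*L[:,1], p[1]+s*L[:,0]+c*L[:,1], L[:,2]]
def box(x0,x1,hy,z0,z1): return np.array([[x,y,z] for x in(x0,x1) for y in(-hy,hy) for z in(z0,z1)])
def render(d,p,parts):
    m=np.zeros((384*4,512*4),np.uint8)
    for b in parts:
        u=proj(d,T(p,b)); h=cv2.convexHull(((u+.5)*4).astype(np.int32)); cv2.fillConvexPoly(m,h,1)
    return cv2.resize(m.astype(np.float32),(512,384),interpolation=cv2.INTER_AREA)
BAR=[box(-.075,.075,.014,0,.028),box(-.095,-.075,.006,.007,.021),box(.075,.123,.006,.007,.021)]
def fit(ds,ms,p0,parts):
    def cost(p): 
        c=0
        for d,m in zip(ds,ms):
            r=render(d,p,parts); c+=1-np.minimum(r,m).sum()/np.maximum(r,m).sum()
        return c
    best=None
    for dy in(-.1,0,.1):
        s0=np.array([p0+np.array(v) for v in([0,0,dy],[.015,0,dy],[0,.015,dy],[0,0,dy+.15])])
        r=minimize(cost,s0[0],method="Nelder-Mead",options=dict(initial_simplex=s0,xatol=1e-4,fatol=1e-4))
        if best is None or r.fun<best.fun: best=r
    return best.x,best.fun
E
python3 - <<'E'
from bench import *
from h import *
D={n:get_image(n) for n in("scene","side","wrist")}
Rw=D["wrist"]["world_to_cam"]; C=-Rw[:3,:3].T@Rw[:3,3]; s=read_state()
print("cam pos",C,"tcp",s["ee_pos"])
# stand corners
H=.155
obs=[("scene",(208,35,155),(330.7,171.2)),("scene",(208,-35,155),(356.7,183.2)),("side",(208,35,155),(301.7,159.5)),("side",(208,-35,155),(326.2,160.5)),
("scene",(-21,42.5,12),(268,267.5)),("side",(-21,42.5,0),(295.5,255.5)),("side",(-21,-42.5,0),(326.8,256.2))]
def res(p): return np.concatenate([proj(D[n],T(p[:3],np.array(L)/1000))[0]-np.array(u) for n,L,u in obs])
r=least_squares(res,[.5,.1,1.5],loss="soft_l1"); print("stand",r.x,np.degrees(r.x[2])); print(np.round(res(r.x).reshape(-1,2),1).tolist())
st=r.x
# bar
ds,ms=[],[]
for n,at in(("scene",(281,164)),("side",(231,177))):
    for q in masks_of(n,"bar_center"):
        if np.hypot(*(np.array(q["at"])-at))<6: ds.append(D[n]);ms.append(q["pixels"].astype(np.float32));print(n,q["score"]);break
# start point: ray from side at z=.014
g=least_squares(lambda p:proj(D["side"],[p[0],p[1],.014])[0]-(234.5,178),[.4,.3]).x
x,c=fit(ds,ms,np.array([g[0],g[1],1.6]),BAR); print("bar",g,x,np.degrees(x[2]),c)
for n,f in(("scene",(250,115,370,285)),("side",(200,145,350,265))):
    im=D[n]["frame"][:,:,::-1].copy(); k=4
    x0,y0,x1,y1=f; im=cv2.resize(im[y0:y1,x0:x1],None,fx=k,fy=k,interpolation=cv2.INTER_CUBIC)
    def L(P,col):
        u=(proj(D[n],P)-(x0,y0)+.5)*k
        cv2.polylines(im,[u.astype(np.int32)],True,col,1)
    for b in BAR: 
        q=T(x,b); L(q[[0,2,6,4]],(0,0,255)); L(q[[1,3,7,5]],(0,255,0))
    for b in(box(-.021,.229,.0425,0,.012),): q=T(st,b);L(q[[1,3,7,5]],(0,255,0));L(q[[0,2,6,4]],(0,0,255))
    L(T(st,np.array([[.208,-.035,.012],[.208,.035,.012],[.208,.035,.155],[.208,-.035,.155]])),(255,0,0))
    L(T(st,np.array([[0,-.03,.107],[0,.03,.107]])),(255,0,0))
    cv2.imwrite(f"pics/fit_{n}.png",im)
E
```

```text
cam pos [0.07092928 0.57603281 0.37359268] tcp [0.1504791  0.55498683 0.30393862]
stand [ 0.590287   -0.11237032  1.40826448] 80.68761115279844
[[-0.5, -0.8], [0.1, -0.6], [0.4, -0.0], [0.5, 0.1], [-1.1, -0.9], [0.4, -0.2], [1.3, 0.8]]
scene 0.82
side 0.58
bar [0.39809102 0.22558634] [0.39553025 0.22763175 1.63216215] 93.51600278596611 0.31919676065444946
```

View pics/fit_scene.png

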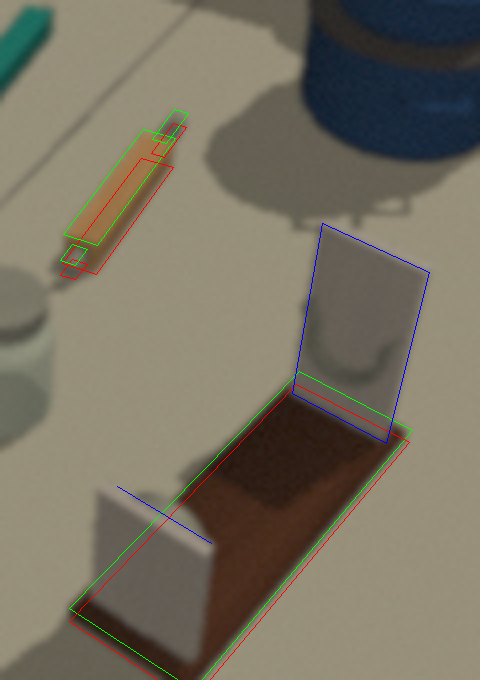

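View pics/fit_side.png

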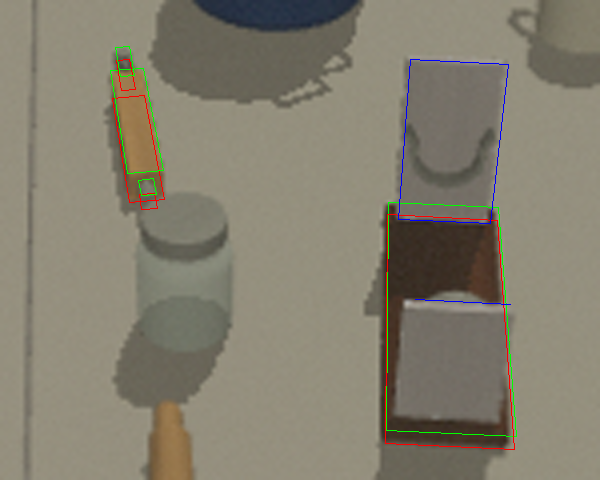

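The stand is at (0.590, -0.112) with yaw 80.7°. The bar is at about (0.396, 0.228) with yaw 93.5°. Both overlays fit, and in the stand overlay the plate and base outlines land on the picture. I'll hover over the bar to refine the estimate.

```bash
python3 -m creep '[{"dx":0.03,"dy":-0.04,"dz":0,"yaw":-0.14},{"dx":0.06,"dy":-0.08,"dz":0,"yaw":-0.28},{"dx":0.09,"dy":-0.12,"dz":0,"yaw":-0.42},{"dx":0.12,"dy":-0.16,"dz":0,"yaw":-0.56},{"dx":0.15,"dy":-0.2,"dz":-0.01,"yaw":-0.7},{"dx":0.18,"dy":-0.24,"dz":-0.02,"yaw":-0.84},{"dx":0.21,"dy":-0.28,"dz":-0.03,"yaw":-0.98},{"dx":0.235,"dy":-0.31,"dz":-0.04,"yaw":-1.12},{"dx":0.245,"dy":-0.327,"dz":-0.05,"yaw":-1.244},{"dx":0.245,"dy":-0.327,"dz":-0.05,"yaw":-1.244},{"dx":0.245,"dy":-0.327,"dz":-0.05,"yaw":-1.244}]'
python3 - <<'E'
from bench import *
from h import *
s=read_state(); print(s["ee_pos"],s["tcp_rot"],s["time"],s["qpos"])
d=get_image("wrist"); cv2.imwrite("pics/wrist1.png",d["frame"][:,:,::-1])
for q in masks_of("wrist","bar_center"): print(q["score"],q["at"],q["pixels"].sum())
q=masks_of("wrist","bar_center")[0]
m=q["pixels"].astype(np.float32)
print(fit([d],[m],np.array([.3955,.2276,1.632]),BAR)); 
im=d["frame"][:,:,::-1].copy()
x=fit([d],[m],np.array([.3955,.2276,1.632]),BAR)[0]
for p,c in((x,(0,255,0)),(np.array([.3955,.2276,1.632]),(0,0,255))):
  for b in BAR: cv2.polylines(im,[proj(d,T(p,b))[[1,3,7,5]].astype(np.int32)],True,c,1)
cv2.imwrite("pics/wrist1f.png",im)
E
```

```text
[0.15050284 0.55495923 0.30388327] [ 1.28394830e-05  1.31998788e-01  9.91249878e-01 -7.83580995e-06] 1.0 [ 1.15550335e+00  2.06606602e-01  1.54148873e+00 -2.94952243e-05
  1.39350520e+00 -1.50517492e-01]
0.7 [109.3, 253.0] 3746
(array([0.3955, 0.2276, 1.532 ]), np.float64(1.0))invalid input
```

View pics/wrist1f.png

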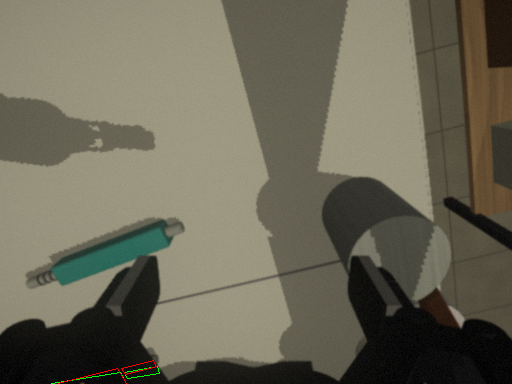

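The move was refused and nothing moved. The rows probably need every key, so I'll add "fingers".

```bash
python3 -m creep '[{"dx":0.03,"dy":-0.04,"dz":0,"yaw":-0.14,"fingers":0},{"dx":0.06,"dy":-0.08,"dz":0,"yaw":-0.28,"fingers":0},{"dx":0.09,"dy":-0.12,"dz":0,"yaw":-0.42,"fingers":0},{"dx":0.12,"dy":-0.16,"dz":0,"yaw":-0.56,"fingers":0},{"dx":0.15,"dy":-0.2,"dz":-0.01,"yaw":-0.7,"fingers":0},{"dx":0.18,"dy":-0.24,"dz":-0.02,"yaw":-0.84,"fingers":0},{"dx":0.21,"dy":-0.28,"dz":-0.03,"yaw":-0.98,"fingers":0},{"dx":0.235,"dy":-0.31,"dz":-0.04,"yaw":-1.12,"fingers":0},{"dx":0.245,"dy":-0.327,"dz":-0.05,"yaw":-1.244,"fingers":0},{"dx":0.245,"dy":-0.327,"dz":-0.05,"yaw":-1.244,"fingers":0},{"dx":0.245,"dy":-0.327,"dz":-0.05,"yaw":-1.244,"fingers":0}]'
cat > look.py <<'E'
from bench import *
from h import *
s=read_state(); print(s["ee_pos"],s["tcp_rot"],s["time"],s["qpos"])
d=get_image("wrist"); cv2.imwrite("pics/wrist2.png",d["frame"][:,:,::-1])
qs=masks_of("wrist","bar_center")
for q in qs: print(q["score"],q["at"],q["pixels"].sum())
q=qs[0]
m=q["pixels"].astype(np.float32)
p0=np.array([.3955,.2276,1.632]); x,c=fit([d],[m],p0,BAR); print(x,c)
im=d["frame"][:,:,::-1].copy()
for p,c in((x,(0,255,0)),(p0,(0,0,255))):
  for b in BAR: cv2.polylines(im,[proj(d,T(p,b))[[1,3,7,5]].astype(np.int32)],True,c,1)
cv2.imwrite("pics/wrist2f.png",im)
E
python3 look.py
```

```text
time: 2.25
ee_pos: [0.3954, 0.2279, 0.2539]
tcp_rot: [-0.0, 0.685, 0.729, -0.0]
contact_force: [-0.4, -0.2, 1.1]
opening: 0.0856
[0.39541995 0.22792328 0.25387088] [-3.99609732e-04  6.84612326e-01  7.28907265e-01 -4.77974689e-05] 2.25 [3.32523510e-01 7.31977434e-04 1.87650508e+00 6.95135695e-04
 1.26481231e+00 2.69661207e-01]
0.95 [66.1, 56.9] 5438
0.7 [252.1, 153.7] 5983
[0.3955 0.2276 1.532 ] 1.0
```

View pics/wrist2f.png

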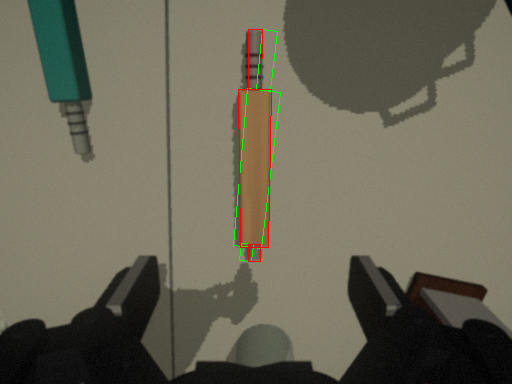

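The red scene/side estimate lies on the bar, which runs (255,30)-(255,260) with the ringed plunger at the top. The green outline was fitted to the turquoise mask, so I'm ignoring it. Next I descend and grip.

```bash
python3 -m creep '[{"dx":0,"dy":0,"dz":-0.04,"yaw":0,"fingers":0},{"dx":0,"dy":0,"dz":-0.08,"yaw":0,"fingers":0},{"dx":0,"dy":0,"dz":-0.12,"yaw":0,"fingers":0},{"dx":0,"dy":0,"dz":-0.15,"yaw":0,"fingers":0},{"dx":0,"dy":0,"dz":-0.17,"yaw":0,"fingers":0},{"dx":0,"dy":0,"dz":-0.177,"yaw":0,"fingers":0},{"dx":0,"dy":0,"dz":-0.177,"yaw":0,"fingers":0.4},{"dx":0,"dy":0,"dz":-0.177,"yaw":0,"fingers":0.8},{"dx":0,"dy":0,"dz":-0.177,"yaw":0,"fingers":1},{"dx":0,"dy":0,"dz":-0.177,"yaw":0,"fingers":1},{"dx":0,"dy":0,"dz":-0.177,"yaw":0,"fingers":1},{"dx":0,"dy":0,"dz":-0.177,"yaw":0,"fingers":1}]'
```

```text
time: 3.55
ee_pos: [0.3968, 0.2284, 0.0783]
tcp_rot: [0.001, 0.685, 0.729, 0.002]
contact_force: [0.1, 1.1, 5.9]
opening: 0.027
```

```bash
python3 -m creep '[{"dx":0,"dy":0,"dz":0.03,"yaw":0,"fingers":1},{"dx":0,"dy":0,"dz":0.07,"yaw":0,"fingers":1},{"dx":0,"dy":0,"dz":0.11,"yaw":0,"fingers":1},{"dx":0,"dy":0,"dz":0.15,"yaw":0,"fingers":1},{"dx":0.01,"dy":-0.015,"dz":0.18,"yaw":0,"fingers":1},{"dx":0.03,"dy":-0.04,"dz":0.19,"yaw":0,"fingers":1},{"dx":0.055,"dy":-0.073,"dz":0.19,"yaw":-0.04,"fingers":1},{"dx":0.08,"dy":-0.106,"dz":0.19,"yaw":-0.08,"fingers":1},{"dx":0.105,"dy":-0.139,"dz":0.19,"yaw":-0.12,"fingers":1},{"dx":0.13,"dy":-0.172,"dz":0.19,"yaw":-0.16,"fingers":1},{"dx":0.155,"dy":-0.205,"dz":0.19,"yaw":-0.2,"fingers":1},{"dx":0.175,"dy":-0.235,"dz":0.19,"yaw":-0.224,"fingers":1},{"dx":0.192,"dy":-0.257,"dz":0.19,"yaw":-0.224,"fingers":1},{"dx":0.203,"dy":-0.27,"dz":0.19,"yaw":-0.224,"fingers":1},{"dx":0.206,"dy":-0.272,"dz":0.19,"yaw":-0.224,"fingers":1},{"dx":0.206,"dy":-0.272,"dz":0.19,"yaw":-0.224,"fingers":1},{"dx":0.206,"dy":-0.272,"dz":0.19,"yaw":-0.224,"fingers":1}]'
python3 - <<'E'
from bench import *
from h import *
st=np.array([.5903,-.1124,1.4083]); s=read_state(); print(s["ee_pos"],s["tcp_rot"])
u=np.array([np.cos(st[2]),np.sin(st[2])])
v=s["ee_pos"][:2]-st[:2]; print("tcp in stand",v@u, v@np.array([-u[1],u[0]]))
p=np.array([s["ee_pos"][0],s["ee_pos"][1],st[2]]); za=s["ee_pos"][2]-.064
for n in("wrist","scene","side"):
    d=get_image(n); im=d["frame"][:,:,::-1].copy()
    for b in BAR:
        q=T(p,b)+[0,0,za-.014]; 
        cv2.polylines(im,[proj(d,q)[[1,3,7,5]].astype(np.int32)],True,(0,255,0),1)
    c=T(st,np.array([[.208,-.035,.012],[.208,.035,.012],[.208,.035,.155],[.208,-.035,.155]]))
    cv2.polylines(im,[proj(d,c).astype(np.int32)],True,(255,0,0),1)
    c=T(st,np.array([[0,-.03,.107],[0,.03,.107]]));cv2.polylines(im,[proj(d,c).astype(np.int32)],True,(255,0,0),1)
    if n!="wrist": im=cv2.resize(im[100:280,230:390],None,fx=3,fy=3,interpolation=cv2.INTER_CUBIC)
    cv2.imwrite(f"pics/{n}3.png",im)
E
```

```text
time: 5.25
ee_pos: [0.6007, -0.0431, 0.2664]
tcp_rot: [-0.001, 0.762, 0.648, -0.0]
contact_force: [-0.4, 0.0, -2.1]
opening: 0.0268
[ 0.60067774 -0.043103    0.26643298] [-7.60004186e-04  7.61750393e-01  6.47870080e-01 -3.46939932e-04]
tcp in stand 0.0700630470295749 0.0009699855669500282
```

View pics/wrist3.png

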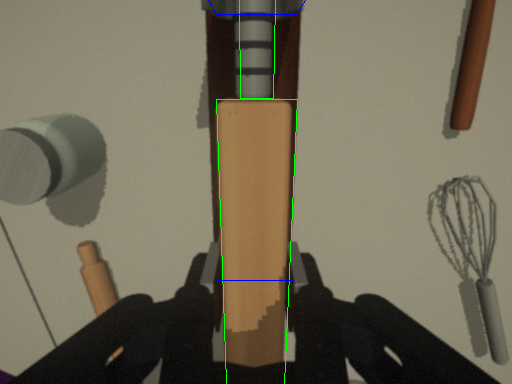

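View pics/scene3.png

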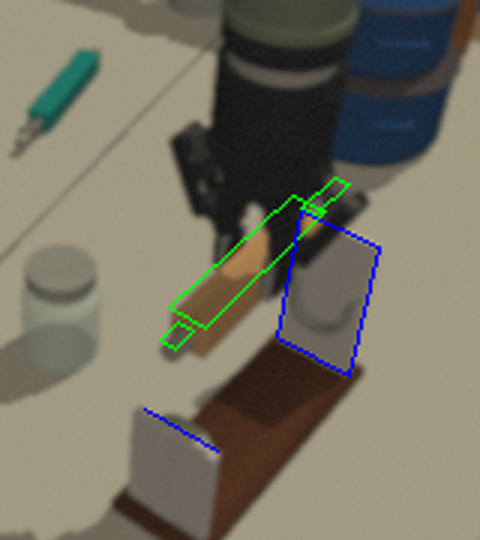

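View pics/side3.png

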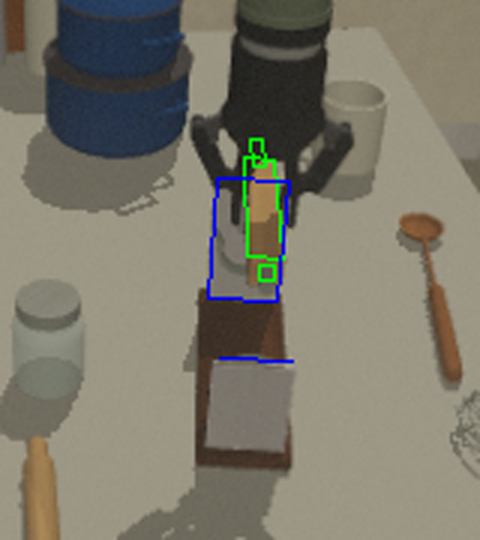

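The held bar lies where predicted: in the wrist picture its end face is at row 98 and it is aligned with the stand's base. The pin end may droop 3–4 mm, seen at scene-crop (173,352). I'll lower the bar in front of the tall plate above the cup, then press.

```bash
python3 -m creep '[{"dx":0,"dy":0,"dz":-0.03,"yaw":0,"fingers":1},{"dx":0,"dy":0,"dz":-0.055,"yaw":0,"fingers":1},{"dx":0,"dy":0,"dz":-0.068,"yaw":0,"fingers":1},{"dx":0,"dy":0,"dz":-0.068,"yaw":0,"fingers":1},{"dx":0.001,"dy":0.006,"dz":-0.068,"yaw":0,"fingers":1},{"dx":0.002,"dy":0.012,"dz":-0.068,"yaw":0,"fingers":1}]'
python3 -m creep '[{"dx":0.001,"dy":0.006,"dz":0,"yaw":0,"fingers":1},{"dx":0.002,"dy":0.012,"dz":0,"yaw":0,"fingers":1},{"dx":0.002,"dy":0.012,"dz":0,"yaw":0,"fingers":1}]'
python3 - <<'E'
from bench import *
import cv2
for n in("wrist","scene","side"):
    im=get_image(n)["frame"][:,:,::-1]
    if n!="wrist": im=cv2.resize(im[100:280,230:390],None,fx=3,fy=3,interpolation=cv2.INTER_CUBIC)
    cv2.imwrite(f"pics/{n}4.png",im)
E
```

```text
time: 6.0
ee_pos: [0.6047, -0.0318, 0.2007]
tcp_rot: [0.001, 0.762, 0.647, 0.001]
contact_force: [0.2, -0.2, -1.9]
opening: 0.0267
time: 6.3
ee_pos: [0.6064, -0.02, 0.2002]
tcp_rot: [0.001, 0.762, 0.648, 0.001]
contact_force: [0.9, -5.0, -0.0]
opening: 0.0264
```

View pics/wrist4.png

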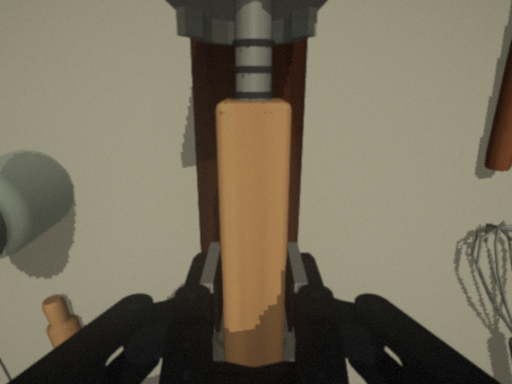

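View pics/scene4.png

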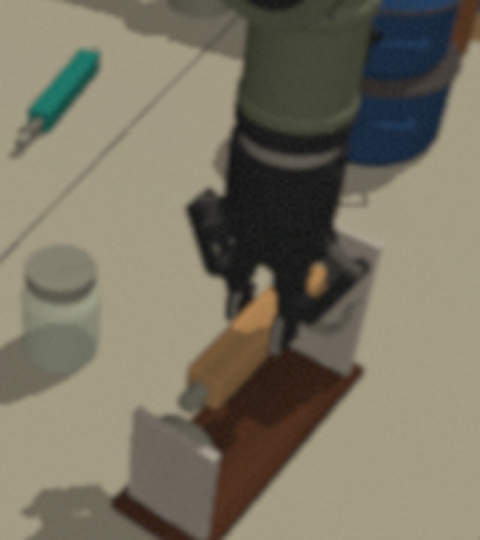

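View pics/side4.png

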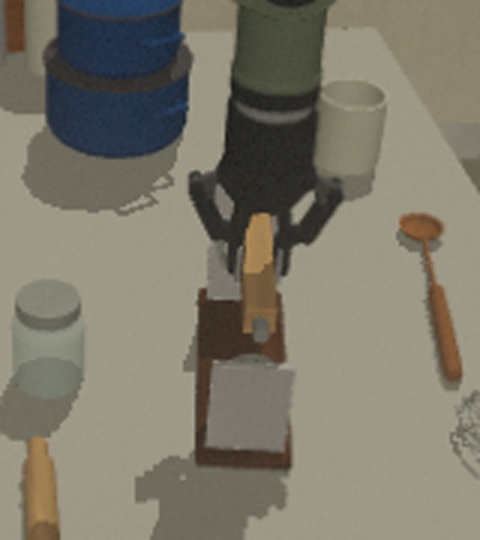

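Contact is made: -5 N along y with the plunger about 9 mm in, centred on the plate (column 254 between 176 and 325). Next I press in to about 30 mm.

```bash
python3 -m creep '[{"dx":0.001,"dy":0.006,"dz":0,"yaw":0,"fingers":1},{"dx":0.002,"dy":0.012,"dz":0,"yaw":0,"fingers":1},{"dx":0.003,"dy":0.017,"dz":0,"yaw":0,"fingers":1},{"dx":0.0035,"dy":0.021,"dz":0,"yaw":0,"fingers":1},{"dx":0.0035,"dy":0.021,"dz":0,"yaw":0,"fingers":1},{"dx":0.0035,"dy":0.021,"dz":0,"yaw":0,"fingers":1}]'
python3 - <<'E'
from bench import *
import cv2
from h import *
st=np.array([.5903,-.1124,1.4083]); s=read_state(); 
u=np.array([np.cos(st[2]),np.sin(st[2])])
v=s["ee_pos"][:2]-st[:2]; print("tcp in stand",v@u, v@np.array([-u[1],u[0]]),s["contact_force"],s["wrist_torque"])
for n in("wrist","scene","side"):
    im=get_image(n)["frame"][:,:,::-1]
    if n!="wrist": im=cv2.resize(im[100:280,230:390],None,fx=3,fy=3,interpolation=cv2.INTER_CUBIC)
    cv2.imwrite(f"pics/{n}5.png",im)
E
```

```text
time: 7.05
ee_pos: [0.6092, -0.0005, 0.1993]
tcp_rot: [0.001, 0.762, 0.647, -0.001]
contact_force: [-0.3, -7.1, 1.3]
opening: 0.0266
tcp in stand 0.11347121453705918 -0.000544327928066274 [-0.31828802 -7.10540206  1.3452435 ] [-0.93420748  0.08275787 -0.07899758]
```

View pics/wrist5.png

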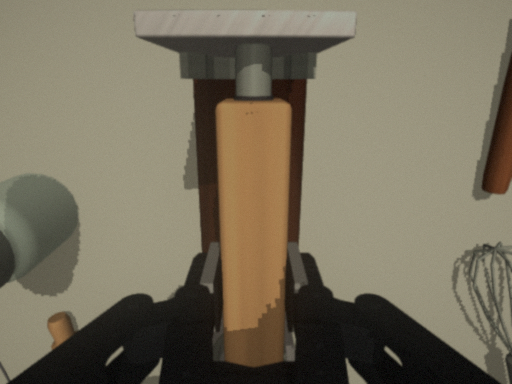

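View pics/scene5.png

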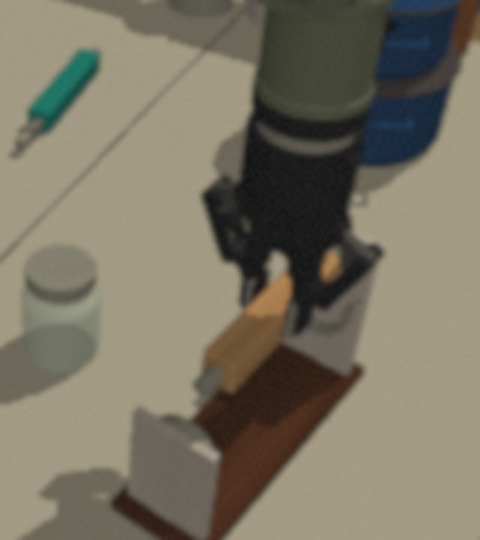

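View pics/side5.png

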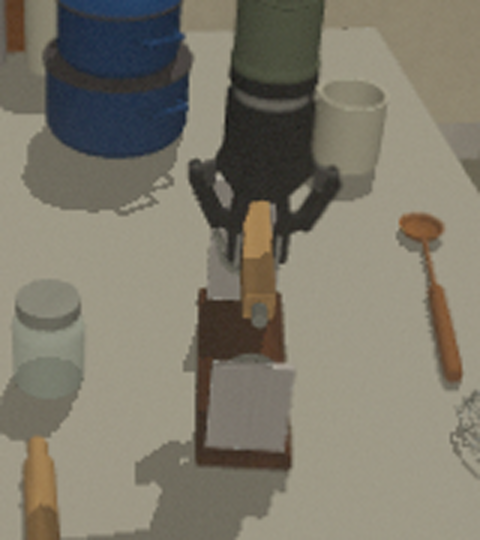

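```bash
cat > ov.py <<'E'
import sys
from bench import *
from h import *
tag=sys.argv[1]
st=np.array([.5903,-.1124,1.4083]); s=read_state(); print(s["time"])
u=np.array([np.cos(st[2]),np.sin(st[2])])
v=s["ee_pos"][:2]-st[:2]; print("tcp in stand",v@u, v@np.array([-u[1],u[0]]),s["ee_pos"][2],s["contact_force"])
p=np.array([s["ee_pos"][0],s["ee_pos"][1],st[2]]); za=s["ee_pos"][2]-.064
for n in sys.argv[2:]:
    d=get_image(n); im=d["frame"][:,:,::-1].copy()
    k,x0,y0=(1,0,0) if n=="wrist" else (6,265,150)
    if k>1: im=cv2.resize(im[150:250,265:365],None,fx=k,fy=k,interpolation=cv2.INTER_CUBIC)
    def L(P,c): cv2.polylines(im,[((proj(d,P)-(x0,y0)+.5)*k).astype(np.int32)],True,c,1)
    for b in BAR:
        q=T(p,b)+[0,0,za-.014]; L(q[[1,3,7,5]],(0,255,0)); L(q[[0,1,3,2]],(0,255,255))
    L(T(st,np.array([[.208,-.035,.012],[.208,.035,.012],[.208,.035,.155],[.208,-.035,.155]])),(255,0,0))
    L(T(st,np.array([[0,-.03,.107],[0,.03,.107]])),(255,0,0))
    t=np.linspace(0,2*np.pi,40)
    L(T(st,np.c_[0*t+.012,.027*np.cos(t),.08+.027*np.sin(t)]),(255,0,255))
    cv2.imwrite(f"pics/{n}{tag}.png",im)
E
python3 ov.py 6 wrist scene side
```

```text
7.2
tcp in stand 0.11332166290456722 -0.0005297685451961738 0.19933297486716223 [-0.66029464 -7.54801174  1.33395449]
```

View pics/wrist6.png

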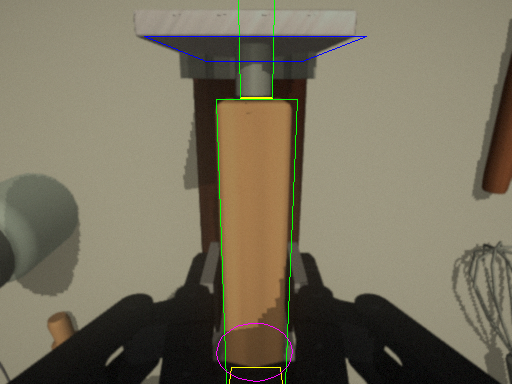

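View pics/scene6.png

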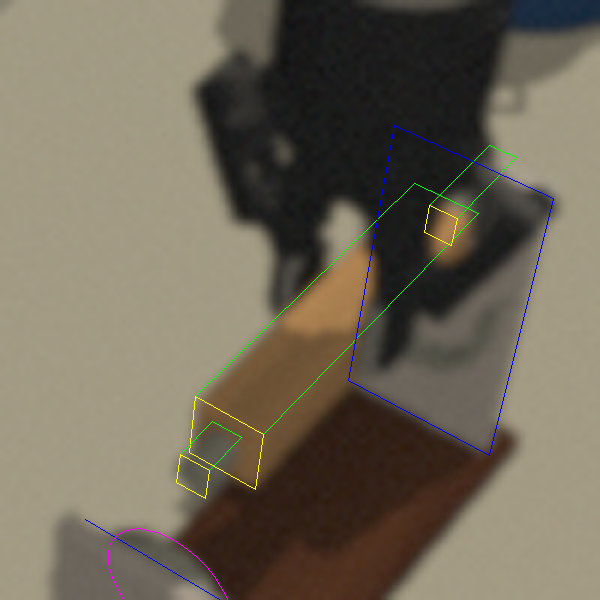

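View pics/side6.png

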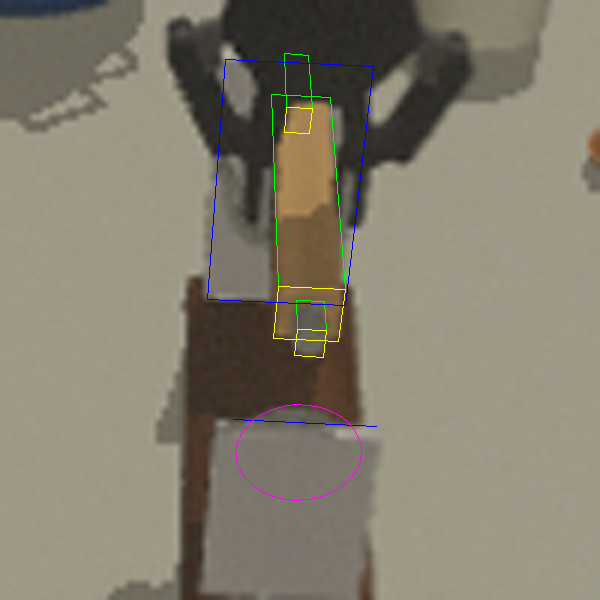

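The overlays agree: the bar is level and aligned, about 28 mm compressed by both force and geometry, and the pin clears the ring by about 6 mm. I'll press 2 mm more, shift 1.5 mm sideways and slide straight down.

```bash
python3 -m creep '[{"dx":-0.001,"dy":0.002,"dz":0,"yaw":0,"fingers":1},{"dx":-0.001,"dy":0.002,"dz":-0.01,"yaw":0,"fingers":1},{"dx":-0.001,"dy":0.002,"dz":-0.02,"yaw":0,"fingers":1},{"dx":-0.001,"dy":0.002,"dz":-0.03,"yaw":0,"fingers":1},{"dx":-0.001,"dy":0.002,"dz":-0.03,"yaw":0,"fingers":1}]'
python3 ov.py 7 wrist scene side
```

```text
time: 7.85
ee_pos: [0.6073, 0.0013, 0.1676]
tcp_rot: [0.0, 0.762, 0.647, -0.002]
contact_force: [-0.8, -7.9, -2.2]
opening: 0.0268
7.85
tcp in stand 0.11495179199554446 0.0015746676967564616 0.1675554609564105 [-0.79293129 -7.8875682  -2.24872871]
```

View pics/wrist7.png

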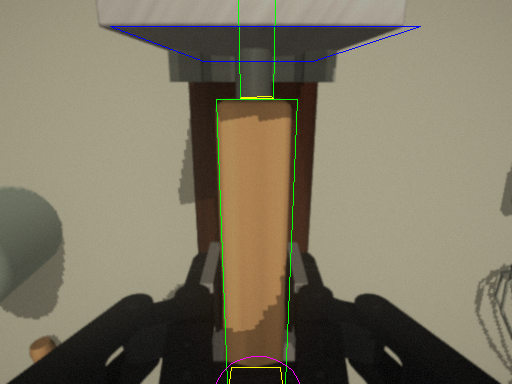

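View pics/scene7.png

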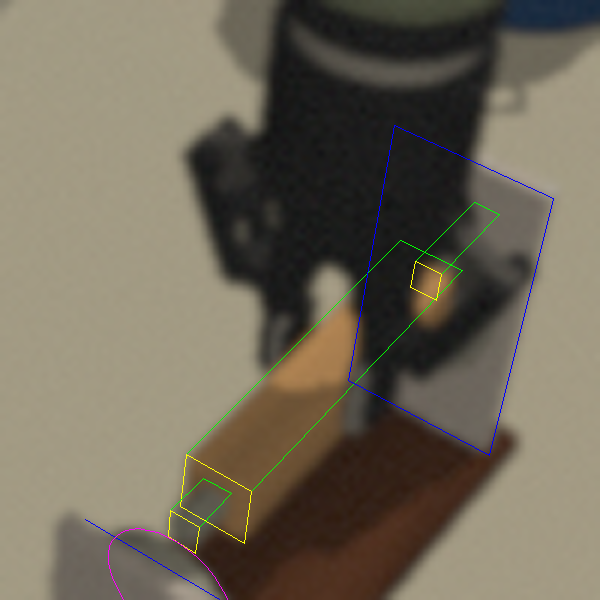

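View pics/side7.png

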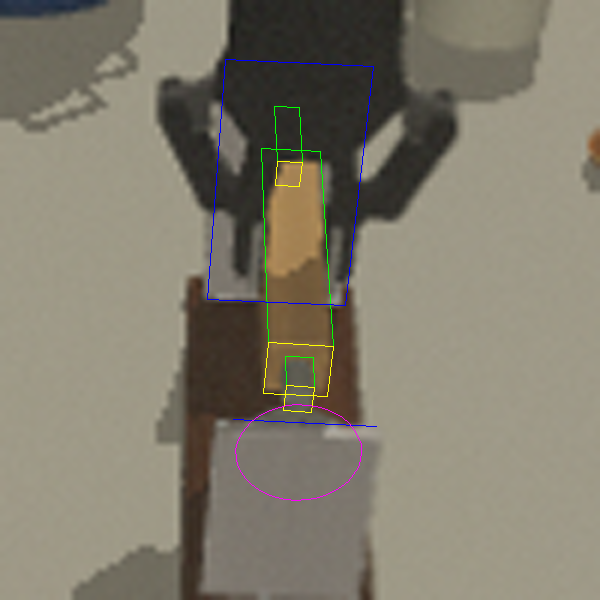

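Everything is clear and aligned, with the plunger about 30 mm in. I'll continue down into the cup.

```bash
python3 -m creep '[{"dx":0,"dy":0,"dz":-0.01,"yaw":0,"fingers":1},{"dx":0,"dy":0,"dz":-0.02,"yaw":0,"fingers":1},{"dx":0,"dy":0,"dz":-0.028,"yaw":0,"fingers":1},{"dx":0,"dy":0,"dz":-0.033,"yaw":0,"fingers":1},{"dx":0,"dy":0,"dz":-0.033,"yaw":0,"fingers":1}]'
python3 ov.py 8 wrist scene side
```

```text
time: 8.5
ee_pos: [0.6075, 0.0013, 0.1352]
tcp_rot: [0.0, 0.762, 0.647, -0.001]
contact_force: [-1.1, -7.4, -0.4]
opening: 0.0268
8.5
tcp in stand 0.11503765702144443 0.0013935927798034316 0.13518954101439878 [-1.13522828 -7.44950506 -0.40036904]
```

View pics/wrist8.png

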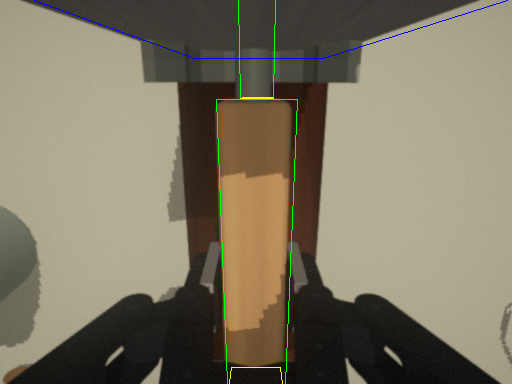

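View pics/scene8.png

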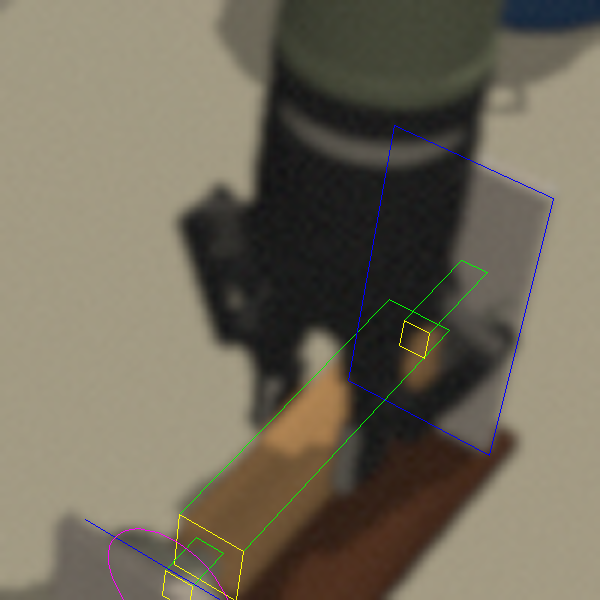

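View pics/side8.png

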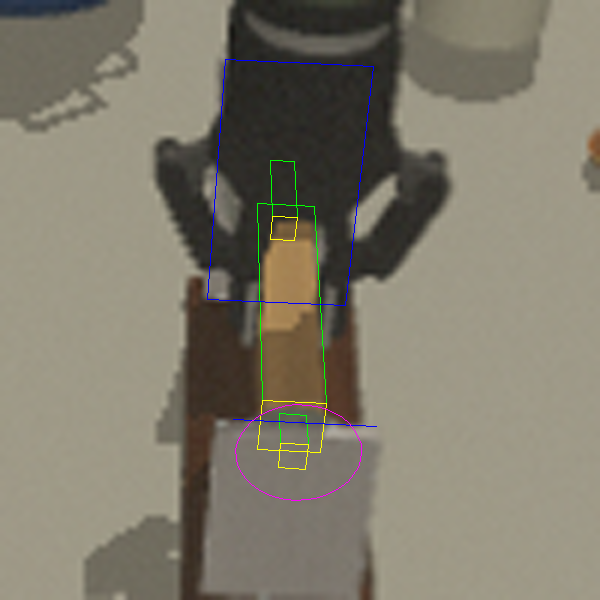

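The plunger is between the cup's arms (wrist (255,70)) and the pin tip is level with the ring opening. Now I ease back so the spring carries the pin into the socket.

```bash
python3 -m creep '[{"dx":-0.001,"dy":-0.005,"dz":0,"yaw":0,"fingers":1},{"dx":-0.0015,"dy":-0.01,"dz":0,"yaw":0,"fingers":1},{"dx":-0.0015,"dy":-0.01,"dz":0,"yaw":0,"fingers":1}]'
python3 -m creep '[{"dx":-0.001,"dy":-0.004,"dz":0,"yaw":0,"fingers":1},{"dx":-0.001,"dy":-0.007,"dz":0,"yaw":0,"fingers":1},{"dx":-0.001,"dy":-0.007,"dz":-0.002,"yaw":0,"fingers":1},{"dx":-0.001,"dy":-0.007,"dz":-0.004,"yaw":0,"fingers":1},{"dx":-0.001,"dy":-0.007,"dz":-0.004,"yaw":0,"fingers":1}]'
python3 ov.py 9 wrist scene side
```

```text
time: 8.95
ee_pos: [0.6059, -0.0088, 0.1353]
tcp_rot: [0.0, 0.762, 0.647, -0.001]
contact_force: [0.1, -5.9, -1.0]
opening: 0.0268
time: 9.45
ee_pos: [0.6053, -0.0145, 0.1316]
tcp_rot: [-0.0, 0.762, 0.647, -0.0]
contact_force: [-0.9, -6.5, -0.2]
opening: 0.0272
9.45
tcp in stand 0.09899298991247965 0.0010705937848954556 0.13160453756548063 [-0.9436817  -6.54698483 -0.18973816]
```

View pics/wrist9.png

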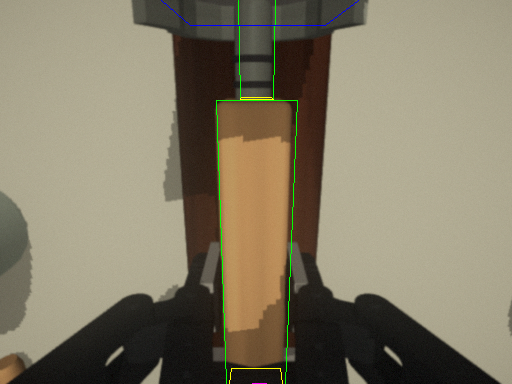

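View pics/scene9.png

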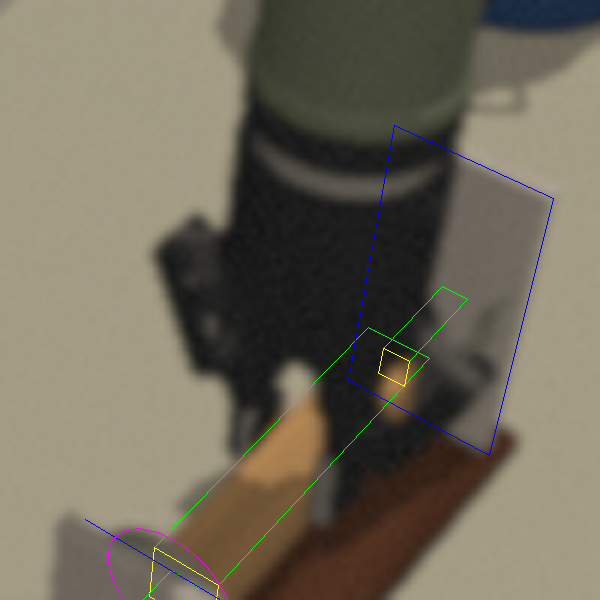

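View pics/side9.png

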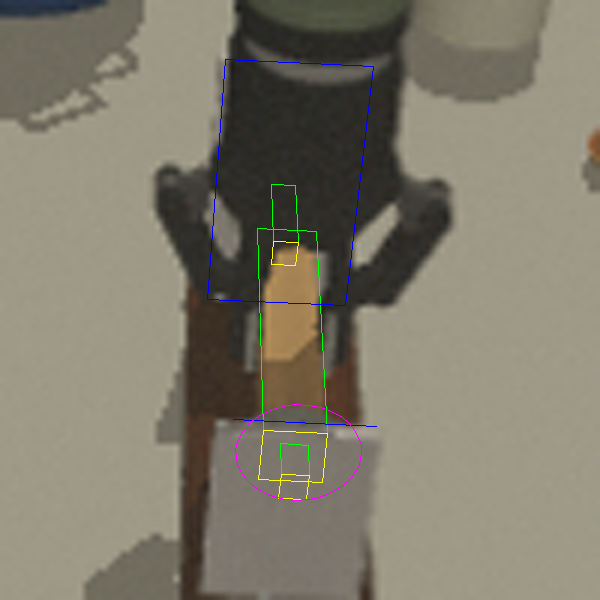

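The pin tip is about 4 mm from the socket plate, inside the ring. The bar is about 2–3 mm above rest. I'll lower slightly and release.

```bash
python3 -m creep '[{"dx":0,"dy":-0.001,"dz":-0.0015,"yaw":0,"fingers":1},{"dx":0,"dy":-0.001,"dz":-0.0015,"yaw":0,"fingers":0.6},{"dx":0,"dy":-0.001,"dz":-0.0015,"yaw":0,"fingers":0.4},{"dx":0,"dy":-0.001,"dz":-0.0015,"yaw":0,"fingers":0.2},{"dx":0,"dy":-0.001,"dz":-0.0015,"yaw":0,"fingers":0},{"dx":0,"dy":-0.001,"dz":-0.0015,"yaw":0,"fingers":0},{"dx":0,"dy":-0.001,"dz":-0.0015,"yaw":0,"fingers":0},{"dx":0,"dy":-0.001,"dz":-0.0015,"yaw":0,"fingers":0}]'
python3 ov.py 10 wrist scene side
```

```text
time: 10.4
ee_pos: [0.6055, -0.015, 0.1304]
tcp_rot: [-0.0, 0.762, 0.648, 0.0]
contact_force: [-0.5, -0.3, 0.4]
opening: 0.0857
10.4
tcp in stand 0.09861480276717587 0.0007655266041203194 0.13038777929967796 [-0.46298539 -0.27890316  0.35217823]
```

View pics/wrist10.png

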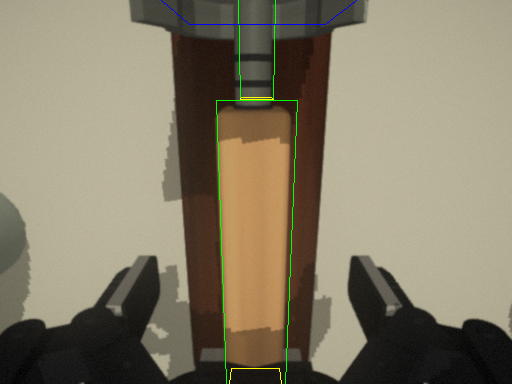

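View pics/side10.png

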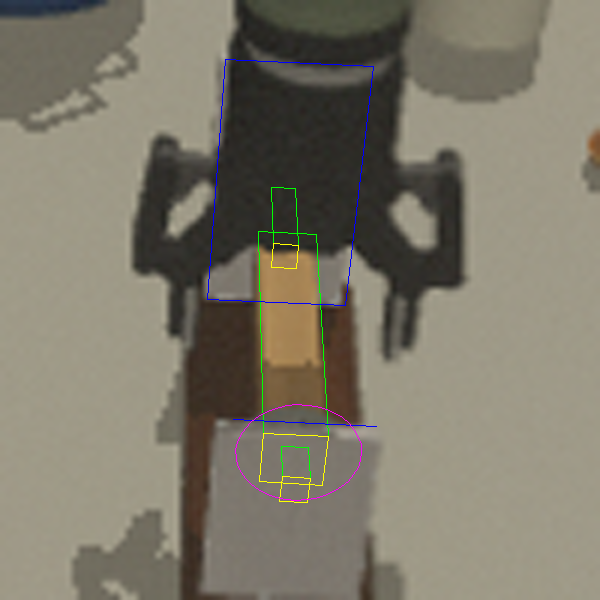

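The bar moved 2–3 mm towards the socket on release and stayed level. I'll retreat straight up and inspect.

```bash
python3 -m creep '[{"dx":0,"dy":0,"dz":0.02,"yaw":0,"fingers":0},{"dx":0,"dy":0,"dz":0.05,"yaw":0,"fingers":0},{"dx":0,"dy":0,"dz":0.09,"yaw":0,"fingers":0},{"dx":0,"dy":0,"dz":0.13,"yaw":0,"fingers":0},{"dx":0,"dy":0.02,"dz":0.16,"yaw":0,"fingers":0},{"dx":-0.03,"dy":0.05,"dz":0.18,"yaw":0,"fingers":0},{"dx":-0.07,"dy":0.08,"dz":0.19,"yaw":0,"fingers":0},{"dx":-0.11,"dy":0.1,"dz":0.19,"yaw":0,"fingers":0},{"dx":-0.15,"dy":0.1,"dz":0.19,"yaw":0,"fingers":0},{"dx":-0.19,"dy":0.1,"dz":0.19,"yaw":0,"fingers":0},{"dx":-0.22,"dy":0.1,"dz":0.19,"yaw":0,"fingers":0},{"dx":-0.22,"dy":0.1,"dz":0.19,"yaw":0,"fingers":0}]'
cat > fin.py <<'E'
from bench import *
from h import *
st=np.array([.5903,-.1124,1.4083]); p=np.array([*T(st,[[.095,0,0]])[0,:2],st[2]])
print(read_state()["time"])
B=[BAR[0],BAR[1],box(.075,.113,.006,.007,.021)]
for n in("scene","side"):
    d=get_image(n); im=cv2.resize(d["frame"][165:285,260:360,::-1],None,fx=5,fy=5,interpolation=cv2.INTER_CUBIC); raw=im.copy()
    def L(P,c): cv2.polylines(im,[((proj(d,P)-(260,165)+.5)*5).astype(np.int32)],True,c,1)
    for b in B: q=T(p,b)+[0,0,.051]; L(q[[1,3,7,5]],(0,255,0)); L(q[[0,1,3,2]],(0,255,255))
    cv2.imwrite(f"pics/fin_{n}.png",cv2.resize(np.hstack([raw,im]),(800,480)))
E
python3 fin.py
```

```text
time: 11.75
ee_pos: [0.3822, 0.0854, 0.3199]
tcp_rot: [-0.0, 0.762, 0.648, -0.0]
contact_force: [-0.4, 0.4, 0.3]
opening: 0.0853
11.75
```

View pics/fin_scene.png

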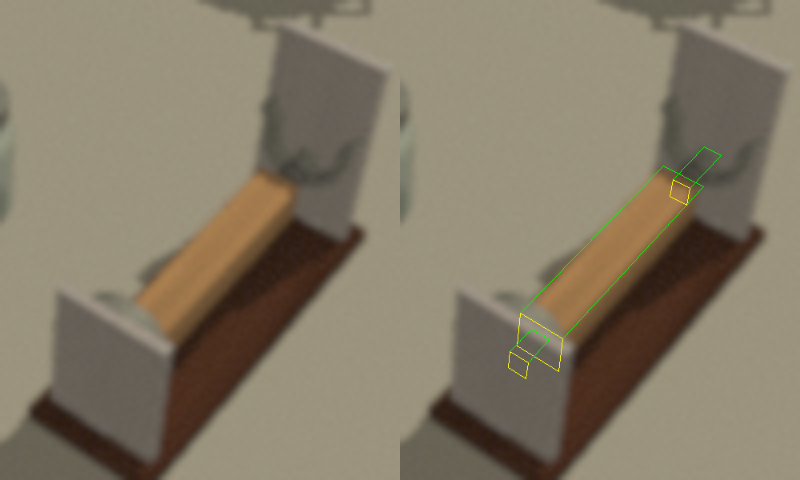

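View pics/fin_side.png

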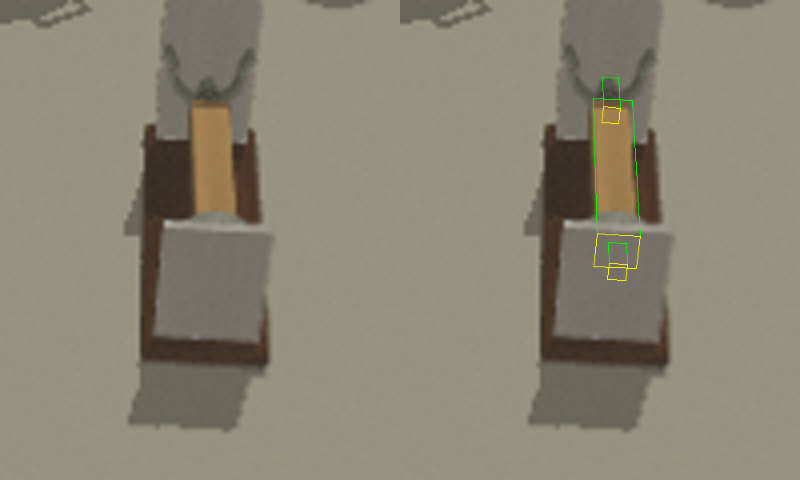

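The bar looks seated, with the plunger at the bottom of the U (side-crop (207,90)). The pin is hidden behind the short plate, so I'll take one wrist look from above it.

```bash
python3 -m creep '[{"dx":0.035,"dy":-0.02,"dz":0.01,"yaw":0,"fingers":0},{"dx":0.07,"dy":-0.05,"dz":0.02,"yaw":0,"fingers":0},{"dx":0.105,"dy":-0.08,"dz":0.02,"yaw":0,"fingers":0},{"dx":0.14,"dy":-0.11,"dz":0.02,"yaw":0,"fingers":0},{"dx":0.175,"dy":-0.14,"dz":0.02,"yaw":0,"fingers":0},{"dx":0.2,"dy":-0.16,"dz":0.02,"yaw":0,"fingers":0},{"dx":0.21,"dy":-0.17,"dz":0.02,"yaw":0,"fingers":0},{"dx":0.21,"dy":-0.17,"dz":0.02,"yaw":0,"fingers":0},{"dx":0.21,"dy":-0.17,"dz":0.02,"yaw":0,"fingers":0}]'
python3 - <<'E'
from bench import *
import cv2
d=get_image("wrist")["frame"][:,:,::-1]; cv2.imwrite("pics/wfin.png",cv2.resize(d,(768,576),interpolation=cv2.INTER_CUBIC))
E
```

```text
time: 12.75
ee_pos: [0.5953, -0.0846, 0.3398]
tcp_rot: [-0.001, 0.762, 0.648, -0.0]
contact_force: [0.2, 0.6, 0.8]
opening: 0.085
```

View pics/wfin.png

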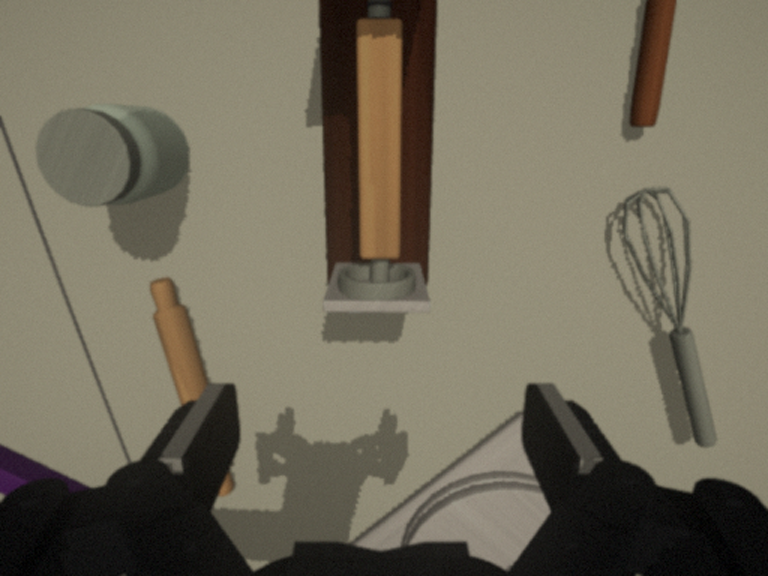

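```bash
python3 - <<'E'
import cv2
im=cv2.imread("pics/wfin.png"); cv2.imwrite("pics/wfinc.png",cv2.resize(im[225:335,300:450],None,fx=5,fy=5,interpolation=cv2.INTER_CUBIC))
E
```

```text
(no output)
```

View pics/wfinc.png

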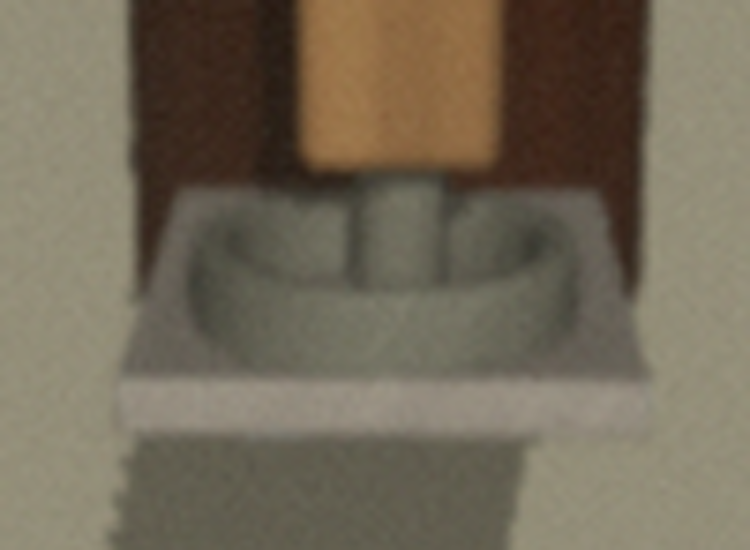

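The pin at crop (400,230) enters the ring, centred and passing behind its upper arc. The bar is seated at both ends and the robot is clear, so I'm handing in.

```bash
python3 -c "
from bench import *
print(finish_job())"
```

```text
the job is handed in; nothing more can be done
None
```

The square wooden towel bar is back in its stand, held between the two cups. I handed the job in at about 13 s, with the gripper open and clear of the stand.

- **What I did:** I gripped the bar near the middle and pressed its plunger about 30 mm in against the tall plate, above the cup. I then slid it straight down into the cup and eased back so the pin entered the socket ring. When I let go, the spring pushed the bar the last 2–3 mm towards the socket.
- **Forces:** The highest reading was about 8 N while pressing the plunger, and it was near zero after release.
- **Last checks:** The side picture showed the plunger at the bottom of the open cup. The wrist picture from above showed the pin inside the ring and centred.
- **Not confirmed:** I could not see the pin tip touching the plate. The bar's far end also showed about 1 pixel (3–4 mm) off the expected outline. The stand's estimated pose was off by a similar amount in the wrist view.
- **Refused move:** The first move command was rejected because its rows had no "fingers" value. Nothing moved, and I resent it with the value added.

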